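Set the hold-down nut to a running fit over a pine batten

ROBOT

A 6-joint arm with a two-finger parallel gripper is mounted at the origin on the work surface. World frame = base frame: x ahead of the robot, y to its left, z up, the work surface at z = 0. Lengths are in mm, angles in rad, forces in N, time in s.
With the tool pointing down it reaches from about 275 to 750 mm from the base axis. Payload 10.2 kg.
Tool frame: the origin (TCP) lies between the finger pads; the fingertips stand 11 mm ahead of it and the grasp point (between the pads) lies 8 mm behind it (ctrl.nose_length is the distance from the TCP to the fingertips, in mm); x points along the fingers, y is the direction in which the jaws open and shut, and the axes are right-handed (so a half turn about x gives the same grasp; the last joint's range is limited). The gripper opens to 85 mm and grips with 20 to 120 N. Pads are 22 mm wide; open, the fingers measure 114 mm over their backs; the gripper's body (76 mm by 85 mm) begins 54 mm behind the grasp point. The pads swing forward as they close: fully open they stand 13 mm farther back than shut.
Start: joints at [0.903, 0.313, 1.498, -0, 1.331, -0.223], TCP at [225.909, 473.916, 242.294] pointing down, gripper open.
Joint ranges: [-2.94, 2.94], [-0.97, 2.17], [0.19, 2.56], [-1.23, 4.37], [0.02, 3.11], [-2.88, 2.88]. Speed limits (rad/s): [2.39, 2.39, 3.01, 3.14, 3.14, 3.14].

INTERFACE

Orientations are given as a unit quaternion [w, x, y, z].
In Python, from rig import ctrl, capture, ticket gives the robot as it stands.
- The arm moves only by the tool step_arm, never from a script. Its argument "commands" is a list of rows, each a list of 2 entries, a list of its own where there are three numbers: the shift along the world's x, y, z normalised to -1 to 1, where 1 is 0.04 m, then the turn about the world's z normalised to -1 to 1, where 1 is 180 degrees. A call has 1 to 5 rows; each row shifts and turns the commanded pose from where the row before left it; what a row does not reach is not made up. A row lasts 1/10 s, in which the tool goes at most 50 mm and 8.59 degrees, less where a joint would pass 70% of its speed; a pose out of reach is approached as far as the arm can. A call with a number of a shift or a turn outside -1 to 1 is refused whole. A call with a gripper value outside its range is refused whole. "gripper" is the closure, from -1 (fully open) to 1 (shut), so that 0 is half open, set as the call begins (left out, the last holds). The fingers move at their own pace and stop on an object; "force" is the grip in N (left out, the last holds). Time passes only in rows, so rows that do not move let the fingers close. It gives the time, the measured TCP pose, the force and the opening at its end, in the units of the state.
- ctrl.sense(): the state, without advancing time (a new reading comes with each control period).
- capture(name): name is "scene" or "top" or "wrist"; returns a dict with "image" (420x560x3 uint8, blue, green, red), "fov_y" (degrees; the focal length in pixels is half the picture's height over the tangent of half this angle, whatever the lens; pixels are square), "cx", "cy" (the principal point, pixels), "origin" and "orientation" of the camera in the world. Camera axes: x right, y down, z forward; pixel columns grow to the right and rows downward; lengths in mm; the calibration is good to about 2 mm. A picture is of the moment at which its call begins. There is no depth.
- ticket.finish_job(): hands the job in, once; it reports no verdict.
The state is a dict: "time_s": time; "joints": joint angles; "dq": joint speeds; "tau": joint torques, N m; "eef_pos": TCP position; "ee_rot": TCP orientation; "force": force on the tool from outside, world axes, zero at the start; "wrist_torque": the same for the moment, N m; "grip_width": opening from 0.0 (shut) to 1.0 (fully open).
Only numpy, scipy, OpenCV 4.12 (cv2) and the standard library are available. Lean on these libraries where they do the work, as an engineer would, in place of code of your own. Each camera call takes 0.05 s, during which the arm holds its last target.

TASK

Slide the pine batten along the jig, under the raised aluminium presser bar, until its end butts against the wooden end stop with its side along the short fence. Then screw the red knurled nut down (clockwise seen from above) until it bottoms out, and back it off a quarter turn so that the batten has a running fit. Finish while still gripping the nut at that setting: do not let go; the batten stays home, and the glue bottle, offcut and steel dish are left alone.

Things in the scene. Friction and masses are not known exactly. Their poses are not given: they have to be found in the camera images.
- jig: Wooden jig fixed to the table: brown bed 160 x 400 x 10 mm. Its origin lies at table height, z up; the batten runs along its y axis, home towards +y. In its frame (mm) the bed spans x -110..50, y -240..160, top at z 10; batten centreline at home x = 0. On it: end stop, fence, and a stud with presser bar and red nut.
- stop (a point): Foot of the dark wooden end stop's face, where the centre of the batten's end belongs: jig x 0, y 130, z 10 mm. The face looks to the jig's -y, spans jig x -35..35, top at z 40.
- fence (a point): Foot of the middle of the dark wooden fence's face: jig x 18, y 97, z 10 mm. The face looks to the jig's -x, spans jig y 64..130, top at z 32; the fence is 26 mm thick.
- stud_top (a point): Top of the steel stud, 12 mm diameter, upright on the jig at x -45, y 80, top at z 98 mm: the nut's axis. A 8 mm guide pin stands at x -78, y 80, top at z 60 mm.
- bar_under (a point): Underside of the aluminium presser bar over the batten's centreline (jig x 0, y 80). Bar 10 mm thick, jig x -86..20, y 60..100 mm; it does not turn, but rises and falls with the nut: underside at z 38.5 mm when the nut is bottomed (batten top is at 38), 10 mm higher per turn; 42 to 45 at the start.
- batten: Loose pine batten, 36 mm wide (x), 220 mm long (y), 28 mm high (z), about 0.11 kg, lying on the jig bed. Origin at the centre of its underside; its +y end is the one nearer the end stop. At the start it lies 75 to 130 mm short of the stop, up to 12 mm off line and slightly turned.
- batten_end (a point): Centre of the lower edge of the batten's +y end (110 mm along y from its origin).
- nut: Red knurled round hand nut on the stud: grip head 48 mm diameter, 26 mm high with a white pointer line on its top along the nut's own +x (parallel to the jig's +x when bottomed). Origin on the stud axis at the top of the presser bar; grip head from 14 to 40 mm above the origin, on a brass hub 28 mm diameter. Bottomed, its origin is at z 48.5 mm and its top at z 88.5 mm above the table; it travels 10 mm per turn.
- nut_grip (a point): Point on the nut's axis 30 mm above its origin, a good height for the grip point (fingertips up to 25 mm past it clear the bar).
- nut_turn (a joint): Turn of the nut in rad: 0 = bottomed out (hard stop), growing as it is unscrewed (counter-clockwise from above), 2.2 to 4.0 at the start, stop at 6.0. Turns with about 0.1 N m of friction and stays where it is left. Each turn raises nut and bar together by 10 mm, so move along with it while turning.
- glue: Bystander: white glue bottle 56 mm diameter, 150 mm high, orange cap. Origin at the centre of its underside.
- offcut: Bystander: pine offcut 70 x 50 x 35 mm. Origin at the centre of its underside.
- dish: Bystander: steel dish 110 mm wide, 35 mm high. Origin at the centre of its underside.
Mind the look-alikes: they are no part of the job. Of the things that look like the batten, the smallest one is meant.

How it is judged:
By the outcome, as a careful person would: the job done as asked, in the order asked, and still so for the second after the job is handed in, while the arm keeps its last pose, push and grip.
It also fails if it takes over 54 s, if anything falls off the work surface, if the arm or the gripper's body presses on something with over 40 N, if the wrist force passes 120 N, or if a joint passes its speed limit or range.

## Working session

There is one attempt and no reset: what is moved stays moved. The work goes in short steps, Python scripts to look and compute and a tool call to move; the robot and the scene stay as the last step left them, time stands still between calls to the robot, and variables do not carry over. Pictures are saved under pics/ and viewed, and the job is handed in when it is done.

Besides the shell and the picture viewer there is one more tool, called after "Request:" as name([rows], argument=value, ...), one row to a line, values as JSON. step_arm: Moves the arm, as the interface text tells. Its arguments: {"type":"object","properties":{"commands":{"type":"array","items":{"type":"array"}},"gripper":{"type":"number"},"force":{"type":"number"}},"required":["commands"]}

```bash
ls; mkdir -p pics; python3 - <<'E'
from rig import ctrl, capture
import cv2
for n in ["scene","top","wrist"]:
    c=capture(n); cv2.imwrite(f"pics/{n}0.png",c["image"])
    print(n,{k:v for k,v in c.items() if k!="image"})
print(ctrl.sense())
E
```

```text
pics
scene {'fov_y': 44.2150592773246, 'cx': 281.23113470477824, 'cy': 208.92130709959608, 'origin': array([1222.09243069, 1095.13086867, 1053.85140942]), 'orientation': array([-0.13331685,  0.25077997,  0.85824485, -0.4274948 ])}
top {'fov_y': 42.83637070204231, 'cx': 278.2034751322661, 'cy': 218.0427322278402, 'origin': array([ 166.46362807,    9.14448009, 1758.91354389]), 'orientation': array([ 0.06884782, -0.70008542,  0.70763762, -0.06625247])}
wrist {'fov_y': 63.863585840835775, 'cx': 281.39675144617394, 'cy': 206.7730549704542, 'origin': array([153.86108954, 508.35360005, 373.49969101]), 'orientation': array([0.13373517, 0.83495295, 0.52724296, 0.08356632])}
{'time_s': 0.15, 'joints': array([ 9.02590355e-01,  3.13294708e-01,  1.49823637e+00,  8.15268163e-06,
        1.33100782e+00, -2.23379426e-01]), 'dq': array([ 0.00079646, -0.00188228, -0.0018535 ,  0.00025138,  0.00098486,
        0.00043523]), 'tau': array([ 1.15150717e-03, -4.12366676e+01, -2.59796637e+01, -2.04331291e-04,
        3.14111516e-03, -1.34309097e-07]), 'eef_pos': array([225.79525294, 473.76768931, 241.89009429]), 'ee_rot': array([ 0.6895423 ,  0.15567651,  0.68983585, -0.1562778 ]), 'force': array([-0.15151511,  0.14011577, -0.39584794]), 'wrist_torque': array([ 0.02794187,  0.02122438, -0.03944242]), 'grip_width': 1.0015038897076454}
```

View pics/scene0.png

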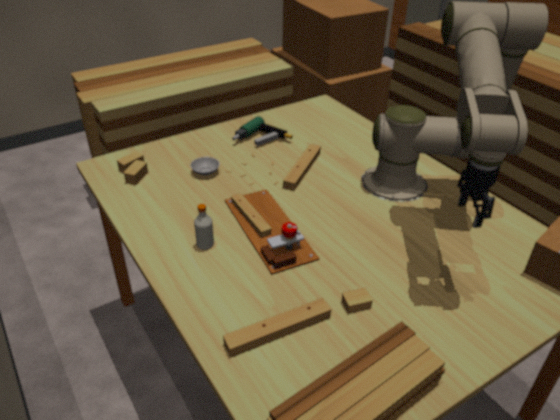

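View pics/top0.png

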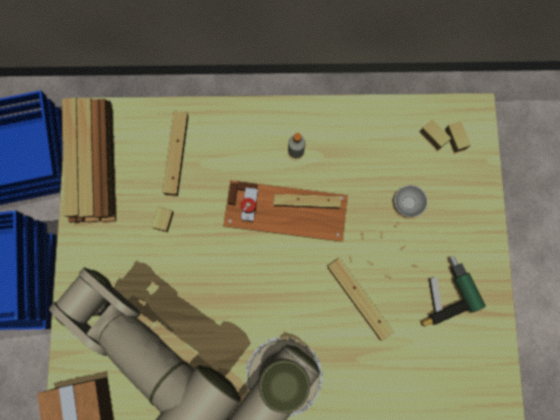

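View pics/wrist0.png

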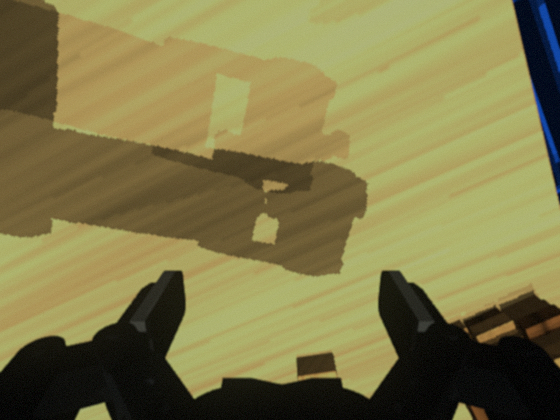

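```bash
cat > h.py <<'E'
import numpy as np, cv2
from scipy.spatial.transform import Rotation as R
def K(c):
    f=c["image"].shape[0]/2/np.tan(np.radians(c["fov_y"]/2)); return f
def Rm(q): return R.from_quat([q[1],q[2],q[3],q[0]]).as_matrix()
def ray(c,u,v):
    f=K(c); d=np.array([(u-c["cx"])/f,(v-c["cy"])/f,1.]); return Rm(c["orientation"])@d
def onz(c,u,v,z):
    d=ray(c,u,v); o=np.array(c["origin"]); return o+d*(z-o[2])/d[2]
def proj(c,p):
    q=Rm(c["orientation"]).T@(np.array(p,float)-c["origin"]); f=K(c)
    return np.array([q[0]/q[2]*f+c["cx"],q[1]/q[2]*f+c["cy"]])
def crop(c,x0,y0,x1,y1,s,name):
    im=c["image"][y0:y1,x0:x1]; cv2.imwrite(name,cv2.resize(im,None,fx=s,fy=s,interpolation=cv2.INTER_CUBIC))
E
python3 - <<'E'
from rig import ctrl, capture
from h import *
import pickle
c=capture("top"); s=capture("scene"); pickle.dump((c,s),open("p0.pkl","wb"))
crop(c,215,170,355,250,5.6,"pics/topc.png")
crop(s,215,180,325,275,7,"pics/scenec.png")
E
```

```text
(no output)
```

View pics/topc.png

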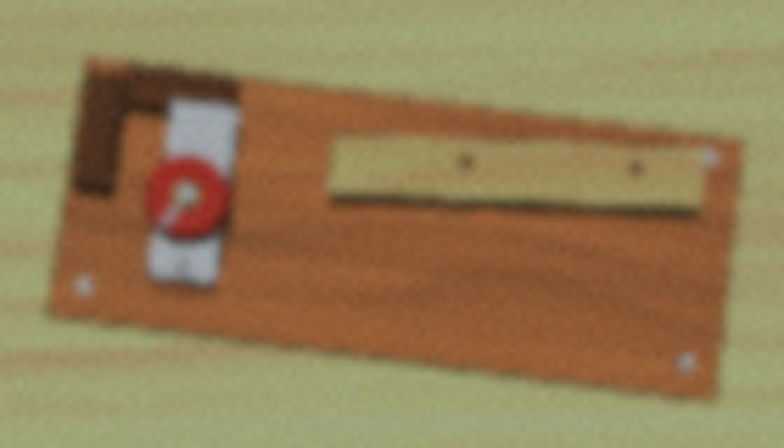

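View pics/scenec.png

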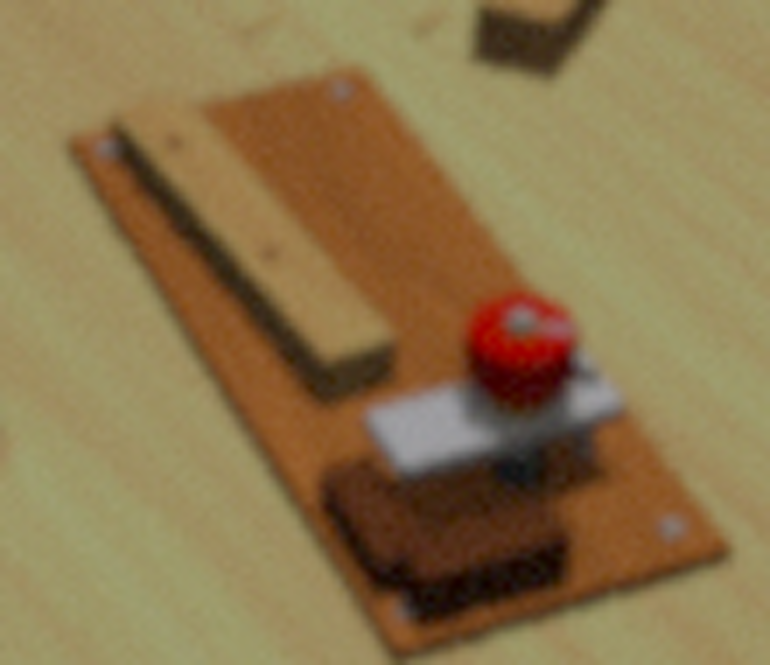

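```bash
cat > m1.py <<'E'
from h import *
import pickle
from scipy.optimize import least_squares
c,s=pickle.load(open("p0.pkl","rb"))
T=lambda x,y:(215+(x+.5)/5.6-.5,170+(y+.5)/5.6-.5)
S=lambda x,y:(215+(x+.5)/7-.5,180+(y+.5)/7-.5)
cor=np.array([(50,160),(50,-240),(-110,-240),(-110,160)],float)
tp=[T(*p) for p in [(88,58),(742,142),(716,400),(48,318)]]
sp=[S(*p) for p in [(400,652),(72,145),(360,68),(728,550)]]
def fit(pts,cam,z,mod):
    w=np.array([onz(cam,*p,z)[:2] for p in pts])
    def f(t):
        r=np.array([[np.cos(t[2]),-np.sin(t[2])],[np.sin(t[2]),np.cos(t[2])]])
        return ((mod@r.T+t[:2])-w).ravel()
    k=least_squares(f,[550,0,0.]); return k.x,np.abs(k.fun).max(),w
for n,p,cam in (("top",tp,c),("scene",sp,s)):
    x,e,w=fit(p,cam,10,cor); print(n,x,np.degrees(x[2]),e)
bat=np.array([(18,110),(18,-110),(-18,-110),(-18,110)],float)
bt=[T(*p) for p in [(332,137),(706,150),(700,207),(329,196)]]
bs=[S(*p) for p in [(318,360),(115,122),(203,105),(392,350)]]
for n,p,cam in (("top",bt,c),("scene",bs,s)):
    x,e,w=fit(p,cam,38,bat); print("bat",n,x,np.degrees(x[2]),e)
for z in (90,96): 
  print("nut",z,onz(c,*T(186,195),z), onz(s,*S(519,322),z))
E
python3 m1.py
```

```text
top [ 5.66392917e+02  2.44096820e+01 -1.38623633e-01] -7.94254912867551 2.22133852666758
scene [ 5.72419954e+02  2.80958970e+01 -1.38445975e-01] -7.93237003266781 5.301931274000793
bat top [ 5.58080067e+02 -8.12006211e+01 -4.56980540e-02] -2.6183056272819263 1.9145808845320573
bat scene [ 5.64478755e+02 -7.31234660e+01 -8.47961436e-02] -4.858461150074844 9.891392484749403
nut 90 [535.20532473 110.19582688  90.        ] [535.00515909 103.2966526   90.        ]
nut 96 [533.87964181 109.8325318   96.        ] [539.28229516 109.47084629  96.        ]
```

```bash
cat >> h.py <<'E'
def yaw(s):
    m=Rm(s["ee_rot"]); return np.degrees(np.arctan2(m[1,1],m[0,1]))
def st():
    from rig import ctrl
    s=ctrl.sense(); print("t",round(s["time_s"],2),"pos",np.round(s["eef_pos"],1),"yaw_y",round(yaw(s),2),"q",np.round(s["joints"],3),"F",np.round(s["force"],1),"M",np.round(s["wrist_torque"],3),"g",round(s["grip_width"],3)); return s
E
python3 - <<'E'
from h import *
s=st(); print(Rm(s["ee_rot"]))
E
```

```text
t 0.25 pos [225.8 473.8 242. ] yaw_y 64.52 q [ 0.903  0.313  1.498  0.     1.331 -0.223] F [ 0.8 -0.9  1.1] M [-0.053 -0.036 -0.023] g 0.998
[[-3.87112277e-04  4.30265656e-01  9.02702229e-01]
 [-4.78263695e-04  9.02702114e-01 -4.30265807e-01]
 [-9.99999811e-01 -5.98290879e-04 -1.43666628e-04]]
```

Request:
step_arm([
  [[0.52, -0.95, 0], -0.025],
  [[0.52, -0.95, 0], -0.025],
  [[0.52, -0.95, 0], -0.025],
  [[0.52, -0.95, 0], -0.025],
  [[0.52, -0.95, 0], -0.025],
])

```text
time_s: 0.75
eef_pos: [330.3, 282.4, 242.3]
ee_rot: [0.646, 0.289, 0.646, -0.288]
force: [0.0, 0.0, -0.2]
grip_width: 1.0
```

Request:
step_arm([
  [[0.52, -0.95, 0], -0.025],
  [[0.52, -0.95, 0], -0.025],
  [[0.52, -0.95, 0], -0.025],
  [[0.52, -0.95, 0], -0.025],
  [[0.52, -0.95, 0], -0.025],
])

```text
time_s: 1.25
eef_pos: [434.4, 92.2, 242.4]
ee_rot: [0.577, 0.409, 0.577, -0.409]
force: [0.3, 0.9, 0.3]
grip_width: 1.0
```

Request:
step_arm([
  [[0.52, -0.95, 0], -0.025],
  [[0.52, -0.95, 0], -0.025],
  [[0.52, -0.95, 0], -0.025],
  [[0.52, -0.95, 0], -0.025],
  [[0.52, -0.95, 0], -0.025],
])

```text
time_s: 1.75
eef_pos: [538.4, -97.8, 242.2]
ee_rot: [0.486, 0.514, 0.486, -0.514]
force: [-0.1, 0.8, -0.2]
grip_width: 1.002
```

```bash
python3 - <<'E'
from h import *
from rig import capture
st(); c=capture("wrist"); cv2.imwrite("pics/w1.png",c["image"]); import pickle; pickle.dump(c,open("w1.pkl","wb")); print(c["origin"]); st()
E
```

```text
t 1.75 pos [538.4 -97.8 242.2] yaw_y -3.19 q [-0.394  0.362  1.43   0.     1.35  -0.338] F [-0.1  0.8 -0.2] M [ 0.02   0.03  -0.042] g 1.002
[543.10316889 -17.9165709  373.89893925]
t 1.8 pos [ 540.4 -102.9  241.5] yaw_y -3.63 q [-0.401  0.368  1.423 -0.002  1.349 -0.337] F [-1.4 -5.  -1.8] M [-0.13   0.068  0.025] g 0.998
```

View pics/w1.png

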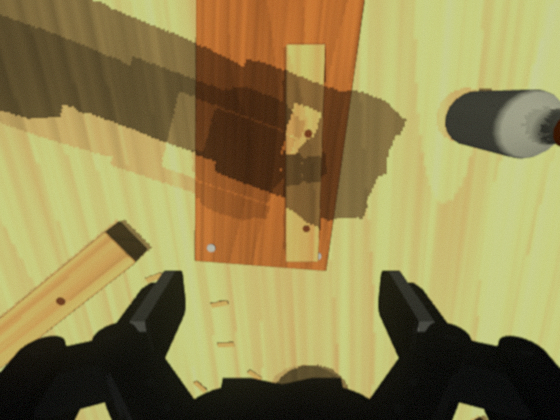

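```bash
python3 - <<'E'
from h import *
from rig import capture
import pickle
c=capture("wrist"); pickle.dump(c,open("w1.pkl","wb")); st()
crop(c,180,0,380,280,3,"pics/w1c.png"); crop(c,270,230,345,280,8,"pics/w1a.png"); crop(c,270,25,345,75,8,"pics/w1b.png")
E
```

```text
t 1.85 pos [ 539.1 -100.1  241.3] yaw_y -3.34 q [-3.970e-01  3.650e-01  1.428e+00 -1.000e-03  1.349e+00 -3.380e-01] F [-0.5  0.7  0.7] M [0.055 0.002 0.044] g 1.003
```

View pics/w1a.png

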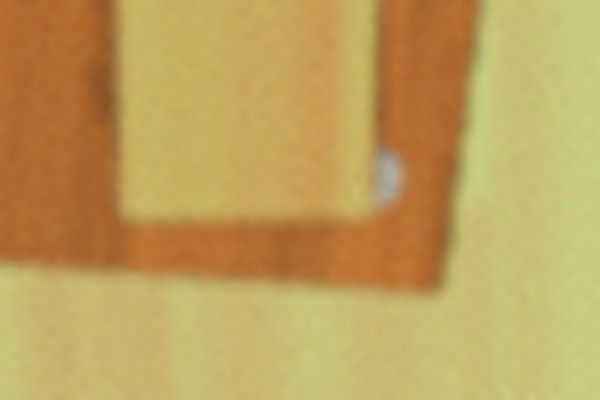

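View pics/w1b.png

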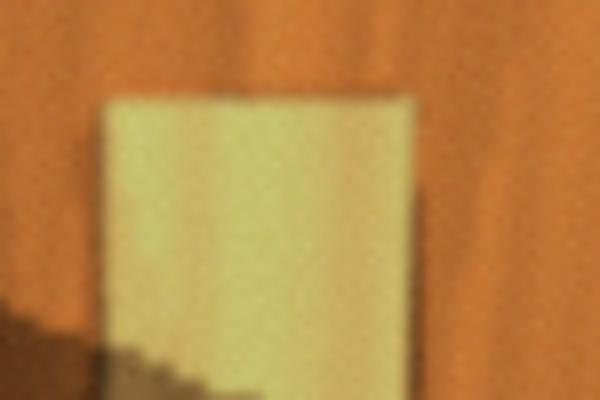

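```bash
python3 - <<'E'
import cv2;print(cv2.imread("pics/w1c.png").shape)
im=cv2.imread("pics/w1c.png");cv2.imwrite("pics/w1d.png",cv2.resize(im,None,fx=.7,fy=.7))
E
```

```text
(840, 600, 3)
```

View pics/w1d.png

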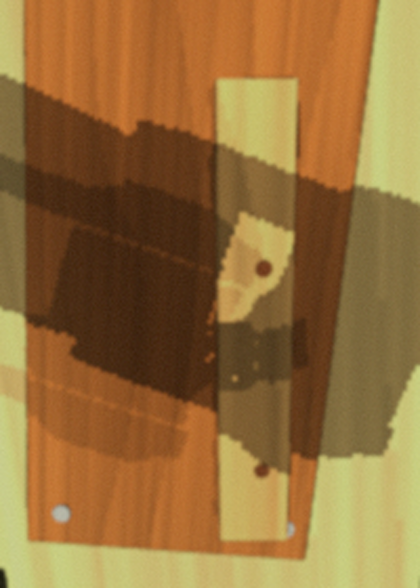

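```bash
python3 - <<'E'
import io,contextlib
with contextlib.redirect_stdout(io.StringIO()):
    from m1 import *
w=pickle.load(open("w1.pkl","rb"))
b=[(321.6,37.3),(316.9,256.9),(285,257.2),(282.9,37.2)]
x,e,ww=fit(b,w,38,bat); print("bat",x,np.degrees(x[2]),e); print(ww)
A=onz(w,325,266.5,10);B=onz(w,193.3,257.1,10);C=onz(w,359.5,0,10);D=onz(w,191.4,0,10)
print(A,B,C,D,np.linalg.norm(A-B))
for p,q in((B,A),): print(np.degrees(np.arctan2(q[1]-p[1],q[0]-p[0])))
for p,q in((A,C),(B,D)): print(np.degrees(np.arctan2(-(q[0]-p[0]),q[1]-p[1])))
jt=fit(tp,c,10,cor)[0]; js=fit(sp,s,10,cor)[0]
for j in(jt,js):
  r=np.array([[np.cos(j[2]),-np.sin(j[2])],[np.sin(j[2]),np.cos(j[2])]])
  print("corner pred",r@[50,-240]+j[:2],r@[-110,-240]+j[:2])
E
```

```text
bat [ 5.62111847e+02 -8.36806426e+01 -5.04413219e-02] -2.8900748587713343 0.8836818273245441
[[ 584.94061389   24.38820847]
 [ 574.16846586 -193.81448789]
 [ 539.0789347  -191.95216411]
 [ 550.25937302   26.65587328]]
[ 585.922113   -221.54776729   10.        ] [ 429.3276443 -199.0197346   10.       ] [624.74260366  57.87489644  10.        ] [466.4681568   67.84270556  10.        ] 158.20663665641123
-8.186531056103567
-7.909533954694838
-7.923230556734824
corner pred [ 582.75005316 -220.19703112] [ 424.28491384 -198.0882179 ]
corner pred [ 588.82054629 -216.50790621] [ 430.35148165 -194.42724606]
```

Request:
step_arm([
  [[0.54, -0.94, -0.2], 0],
  [[0, 0, -0.9], 0],
  [[0, 0, -0.9], 0],
  [[0, 0, -0.9], 0],
  [[0, 0, -0.9], 0],
])

```text
time_s: 2.35
eef_pos: [559.2, -133.1, 89.0]
ee_rot: [0.487, 0.513, 0.487, -0.513]
force: [-0.0, -0.4, 0.4]
grip_width: 0.999
```

Request:
step_arm([
  [[0, 0, -0.8], 0],
  [[0, 0, -0.5], 0],
  [[0, 0, 0], 0],
])

```text
time_s: 2.65
eef_pos: [557.9, -132.6, 35.8]
ee_rot: [-0.485, -0.512, -0.489, 0.513]
force: [-1.2, 1.0, -0.0]
grip_width: 0.996
```

```bash
python3 - <<'E'
from h import *
from rig import capture
st(); c=capture("wrist"); cv2.imwrite("pics/w2.png",c["image"]); st()
E
```

```text
t 2.65 pos [ 557.9 -132.6   35.8] yaw_y -2.95 q [-0.438  0.656  1.556  0.     0.935 -0.386] F [-1.2  1.  -0. ] M [ 0.027  0.013 -0.002] g 0.996
t 2.7 pos [ 559.  -133.1   37.8] yaw_y -2.95 q [-0.438  0.653  1.554  0.     0.936 -0.386] F [ 0.  -0.2 -0. ] M [-0.015 -0.063  0.059] g 1.006
```

View pics/w2.png

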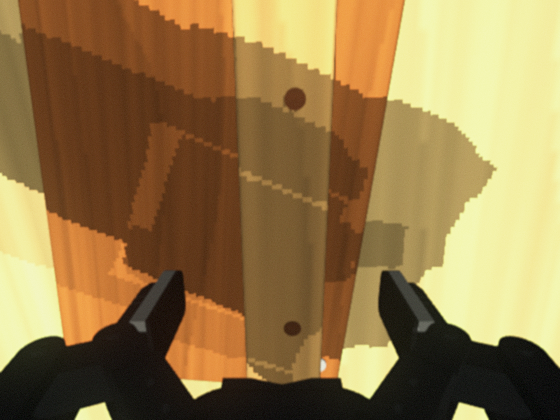

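Request:
step_arm([
  [[0, 0, -0.27], 0],
  [[0, 0, 0], 0],
  [[0, 0, 0], 0],
  [[0, 0, 0], 0],
  [[0, 0, 0], 0],
], gripper=1, force=40)

```text
time_s: 3.2
eef_pos: [559.9, -133.9, 28.3]
ee_rot: [0.487, 0.513, 0.486, -0.513]
force: [-1.2, 0.7, 3.2]
grip_width: 0.412
```

```bash
python3 - <<'E'
from h import *
from rig import capture
st(); c=capture("wrist"); cv2.imwrite("pics/w3.png",c["image"]); st()
E
```

```text
t 3.2 pos [ 559.9 -133.9   28.3] yaw_y -2.98 q [-0.438  0.669  1.557  0.     0.914 -0.386] F [-1.2  0.7  3.2] M [0.062 0.095 0.004] g 0.412
t 3.25 pos [ 559.9 -133.8   28.3] yaw_y -2.98 q [-0.438  0.669  1.557  0.     0.914 -0.386] F [-0.5  0.3  5.1] M [0.083 0.206 0.024] g 0.413
```

View pics/w3.png

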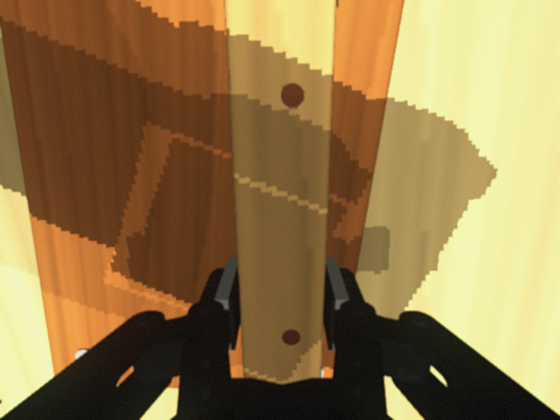

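Request:
step_arm([
  [[-0.065, 0.24, 0], -0.007],
  [[-0.065, 0.24, 0], -0.007],
  [[-0.065, 0.24, 0], -0.007],
  [[-0.065, 0.24, 0], -0.0065],
  [[0, 0, 0], 0],
])

```text
time_s: 3.75
eef_pos: [549.4, -94.5, 28.3]
ee_rot: [0.464, 0.534, 0.464, -0.533]
force: [-0.7, 3.8, 6.6]
grip_width: 0.41
```

```bash
python3 - <<'E'
from h import *
from rig import capture
st(); c=capture("wrist"); cv2.imwrite("pics/w4.png",c["image"]); st(); import pickle; pickle.dump(c,open("w4.pkl","wb"))
E
```

```text
t 3.75 pos [549.4 -94.5  28.3] yaw_y -7.94 q [-3.810e-01  6.380e-01  1.617e+00  1.000e-03  8.860e-01 -2.430e-01] F [-0.7  3.8  6.6] M [ 0.619  0.135 -0.072] g 0.41
t 3.8 pos [549.4 -94.6  28.3] yaw_y -7.92 q [-3.810e-01  6.380e-01  1.616e+00  1.000e-03  8.870e-01 -2.430e-01] F [-0.9  3.4  7.8] M [ 0.69   0.117 -0.006] g 0.41
```

View pics/w4.png

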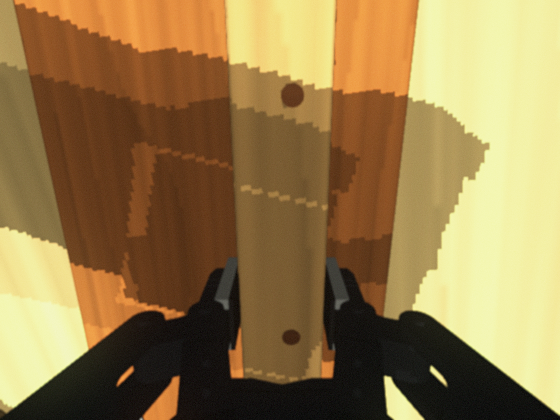

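```bash
python3 - <<'E'
from h import *
import pickle
w=pickle.load(open("w4.pkl","rb"))
def ang(a,b,z):
    p,q=onz(w,*a,z),onz(w,*b,z); return np.degrees(np.arctan2(-(q[0]-p[0]),q[1]-p[1])),p,q
import math
t=math.radians(-7.92)
def lat(p): return p[0]*math.cos(t)+p[1]*math.sin(t)
for n,a,b,z in(("L",(245,375),(228,0),38),("R",(320,370),(337,0),38),("bedR",(385,310),(417,0),10),("bedL",(85,340),(17,0),10)):
    g,p,q=ang(a,b,z); print(n,round(g,2),round(lat(p),1),round(lat(q),1))
E
```

```text
L -7.79 540.8 540.4
R -7.98 574.8 575.0
bedR -7.48 611.4 610.3
bedL -8.86 451.7 454.4
```

Request:
step_arm([
  [[0.028, 0.198, 0], 0],
  [[0.028, 0.198, 0], 0],
  [[0.028, 0.198, 0], 0],
  [[0.028, 0.198, 0], 0],
  [[0.028, 0.198, 0], 0],
])

```text
time_s: 4.3
eef_pos: [555.3, -56.1, 28.3]
ee_rot: [0.465, 0.533, 0.464, -0.533]
force: [-0.8, -2.9, 4.2]
grip_width: 0.407
```

Request:
step_arm([
  [[0.028, 0.198, 0], 0],
  [[0.028, 0.198, 0], 0],
  [[0.028, 0.198, 0], 0],
  [[0.028, 0.198, 0], 0],
  [[0.028, 0.198, 0], 0],
])

```text
time_s: 4.8
eef_pos: [560.9, -16.5, 28.3]
ee_rot: [0.465, 0.533, 0.464, -0.533]
force: [-0.4, -4.1, 5.5]
grip_width: 0.41
```

```bash
python3 - <<'E'
from h import *
from rig import capture
st(); c=capture("top"); s=capture("scene"); crop(c,215,170,355,250,5.6,"pics/t5.png"); crop(s,235,200,325,275,7,"pics/s5.png"); st()
E
```

```text
t 4.8 pos [560.9 -16.5  28.3] yaw_y -7.93 q [-2.380e-01  6.440e-01  1.605e+00 -1.000e-03  8.910e-01 -9.900e-02] F [-0.4 -4.1  5.5] M [-0.572  0.188  0.018] g 0.41
t 4.9 pos [561.  -15.5  28.3] yaw_y -7.9 q [-2.370e-01  6.440e-01  1.605e+00  1.000e-03  8.910e-01 -9.900e-02] F [0.8 2.8 5.6] M [ 0.558 -0.098  0.   ] g 0.412
```

View pics/t5.png

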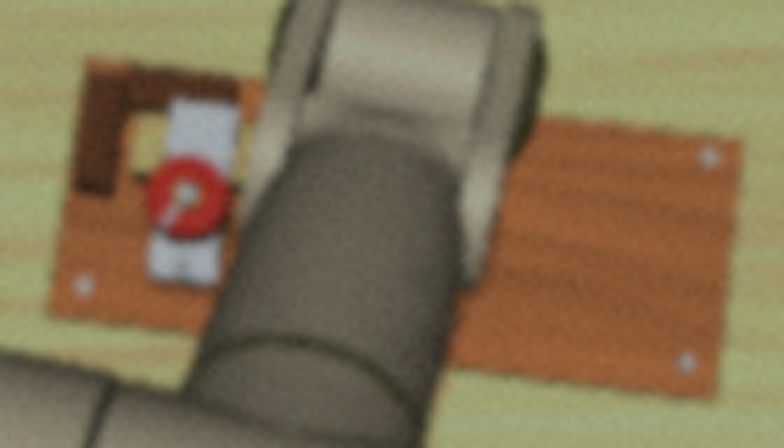

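View pics/s5.png

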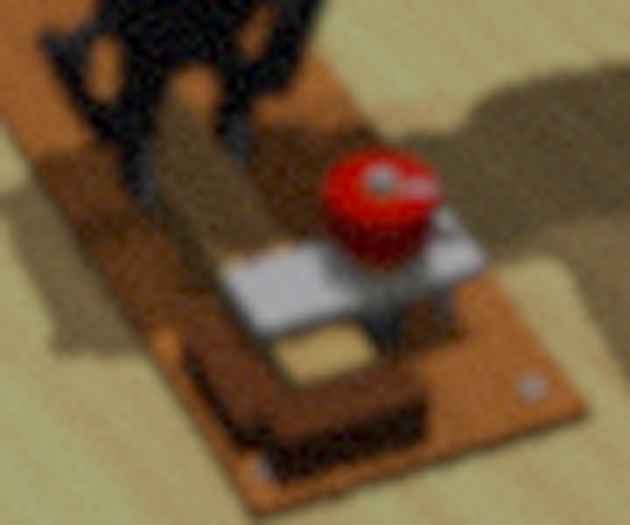

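Request:
step_arm([
  [[0.007, 0.05, 0], 0],
  [[0.007, 0.05, 0], 0],
  [[0, 0, 0], 0],
])

```text
time_s: 5.2
eef_pos: [561.5, -12.4, 28.3]
ee_rot: [0.465, 0.534, 0.464, -0.533]
force: [-0.1, -1.9, 4.6]
grip_width: 0.411
```

Request:
step_arm([
  [[0.0035, 0.025, 0], 0],
  [[0.0035, 0.025, 0], 0],
  [[0, 0, 0], 0],
])

```text
time_s: 5.5
eef_pos: [561.8, -10.6, 28.3]
ee_rot: [0.465, 0.534, 0.464, -0.533]
force: [0.6, -1.8, 5.5]
grip_width: 0.41
```

Request:
step_arm([
  [[0.0035, 0.025, 0], 0],
  [[0.0035, 0.025, 0], 0],
  [[0, 0, 0], 0],
])

```text
time_s: 5.8
eef_pos: [562.0, -8.7, 28.3]
ee_rot: [0.465, 0.534, 0.464, -0.533]
force: [-1.0, -2.7, 5.7]
grip_width: 0.415
```

Request:
step_arm([
  [[0.0035, 0.025, 0], 0],
  [[0.0035, 0.025, 0], 0],
  [[0, 0, 0], 0],
])

```text
time_s: 6.1
eef_pos: [562.2, -7.2, 28.3]
ee_rot: [-0.465, -0.533, -0.463, 0.533]
force: [-1.5, -5.4, 6.1]
grip_width: 0.411
```

Request:
step_arm([
  [[0.037, -0.005, 0], 0],
  [[0.025, -0.0035, 0], 0],
  [[0, 0, 0], 0],
])

```text
time_s: 6.4
eef_pos: [563.1, -7.4, 28.3]
ee_rot: [-0.464, -0.532, -0.465, 0.534]
force: [-12.1, -6.1, 13.8]
grip_width: 0.408
```

Request:
step_arm([
  [[0.025, -0.0035, 0], 0],
  [[0, 0, 0], 0],
])

```text
time_s: 6.6
eef_pos: [563.5, -7.5, 28.3]
ee_rot: [-0.464, -0.531, -0.465, 0.535]
force: [-14.1, -5.6, 16.1]
grip_width: 0.414
```

Request:
step_arm([
  [[-0.015, 0.025, 0], 0],
  [[0.0035, 0.025, 0], 0],
  [[0, 0, 0], 0],
])

```text
time_s: 6.9
eef_pos: [563.5, -7.4, 28.3]
ee_rot: [-0.465, -0.531, -0.464, 0.535]
force: [-12.2, -18.1, 12.7]
grip_width: 0.406
```

```bash
python3 - <<'E'
from h import *
from rig import capture
st(); c=capture("top"); s=capture("scene"); crop(c,220,175,290,230,10,"pics/t6.png"); crop(s,240,210,320,275,9,"pics/s6.png"); s=st(); print(Rm(s["ee_rot"]))
w=capture("wrist"); cv2.imwrite("pics/w6.png",w["image"])
E
```

```text
t 6.9 pos [563.5  -7.4  28.3] yaw_y -7.8 q [-0.219  0.65   1.593 -0.007  0.901 -0.078] F [-12.2 -18.1  12.7] M [-2.705  2.051  0.675] g 0.406
t 7.0 pos [563.5  -7.4  28.3] yaw_y -7.8 q [-0.219  0.65   1.593 -0.007  0.901 -0.078] F [-13.7 -18.1  12.8] M [-2.703  2.026  0.675] g 0.416
[[-0.0035565   0.99074498 -0.13568987]
 [-0.00460401 -0.13570551 -0.99073852]
 [-0.99998308 -0.00289885  0.00504404]]
```

View pics/t6.png

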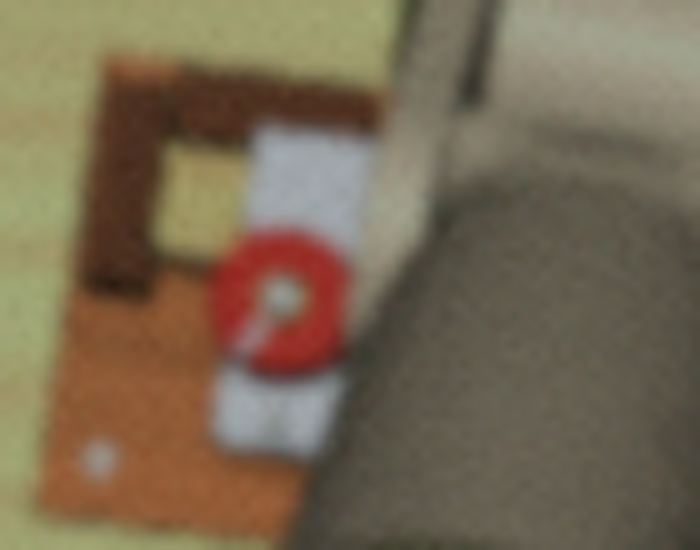

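View pics/s6.png

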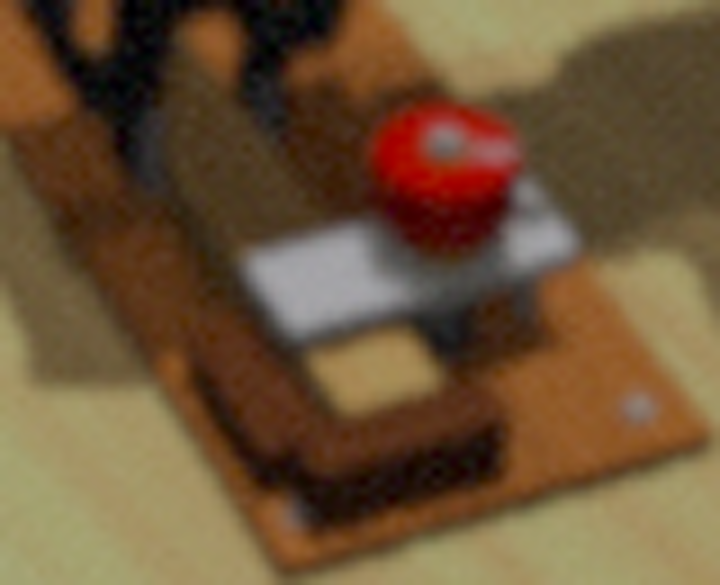

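View pics/w6.png

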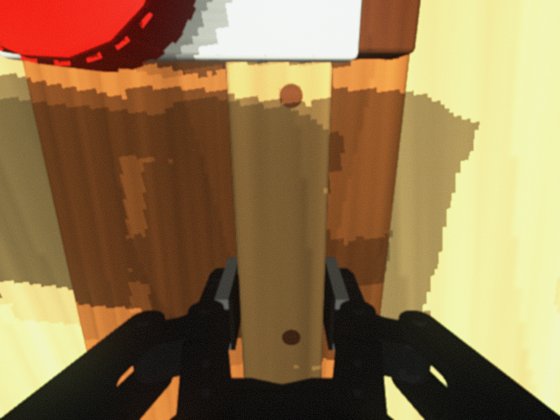

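Request:
step_arm([
  [[0, 0, 0], 0],
  [[0, 0, 0], 0],
  [[0, 0, 0], 0],
  [[0, 0, 0], 0],
], gripper=-1)

```text
time_s: 7.45
eef_pos: [564.7, -4.3, 27.4]
ee_rot: [0.464, 0.533, 0.464, -0.533]
force: [0.7, 0.5, 0.1]
grip_width: 1.0
```

```bash
python3 - <<'E'
from h import *
from rig import capture
st(); w=capture("wrist"); cv2.imwrite("pics/w7.png",w["image"])
E
```

```text
t 7.45 pos [564.7  -4.3  27.4] yaw_y -7.92 q [-0.215  0.652  1.592  0.     0.897 -0.077] F [0.7 0.5 0.1] M [ 0.013 -0.015 -0.017] g 1.0
```

View pics/w7.png

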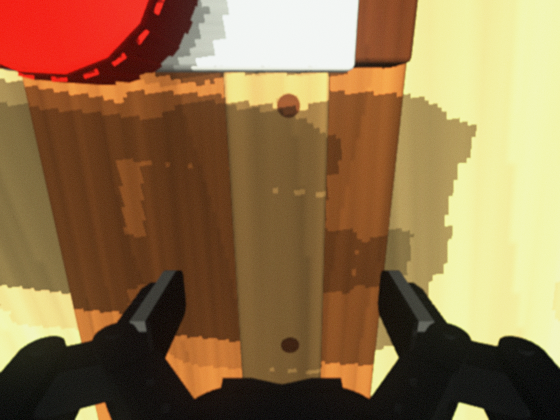

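Request:
step_arm([
  [[0, 0, 0.8], 0],
  [[0, 0, 0.8], 0],
  [[0, 0, 0.8], 0.047],
  [[0, 0, 0.67], 0.047],
  [[-0.15, 0.57, 0], 0.047],
])

```text
time_s: 8.0
eef_pos: [560.8, 16.7, 154.0]
ee_rot: [0.573, 0.418, 0.568, -0.416]
force: [0.5, 0.5, 0.0]
grip_width: 1.003
```

Request:
step_arm([
  [[-0.15, 0.57, 0], 0.047],
  [[-0.15, 0.57, 0], 0.047],
  [[-0.15, 0.57, 0], 0.047],
  [[-0.155, 0.56, 0], 0.047],
  [[0, 0, 0], 0.047],
])

```text
time_s: 8.5
eef_pos: [533.7, 111.4, 150.3]
ee_rot: [0.683, 0.182, 0.684, -0.181]
force: [-0.6, -0.4, 0.2]
grip_width: 1.002
```

Request:
step_arm([
  [[0, 0, 0], 0],
  [[0, 0, 0], 0],
])

```text
time_s: 8.7
eef_pos: [534.6, 108.9, 150.3]
ee_rot: [0.682, 0.186, 0.682, -0.186]
force: [-0.6, -0.5, 0.5]
grip_width: 0.997
```

```bash
python3 - <<'E'
from h import *
from rig import capture
import pickle
st(); w=capture("wrist"); cv2.imwrite("pics/w8.png",w["image"]); pickle.dump(w,open("w8.pkl","wb")); st()
c=capture("top"); crop(c,215,170,355,250,5.6,"pics/t8.png")
s=capture("scene"); crop(s,240,210,320,275,9,"pics/s8.png")
E
```

```text
t 8.7 pos [534.6 108.9 150.3] yaw_y 59.51 q [-0.014  0.445  1.561 -0.     1.136 -1.052] F [-0.6 -0.5  0.5] M [-0.029  0.056 -0.025] g 0.997
t 8.75 pos [534.6 108.7 150.2] yaw_y 59.51 q [-0.014  0.445  1.561 -0.     1.136 -1.053] F [ 0.2  0.1 -0.7] M [-0.001  0.032  0.003] g 1.001
```

View pics/w8.png

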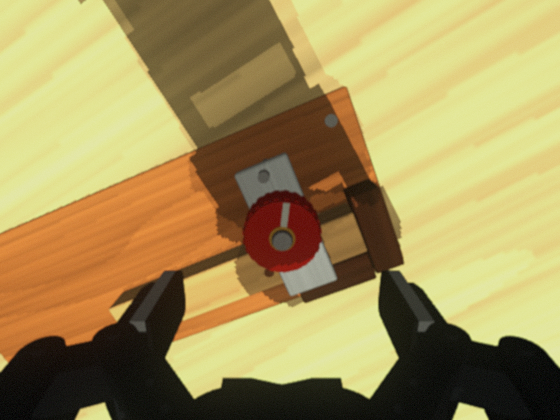

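View pics/t8.png

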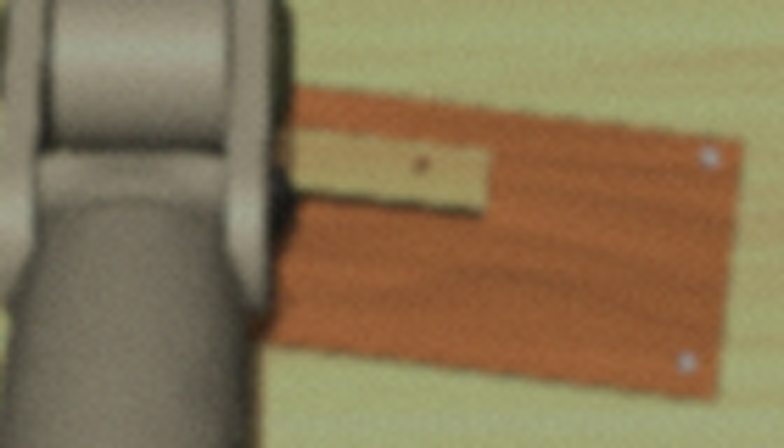

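View pics/s8.png

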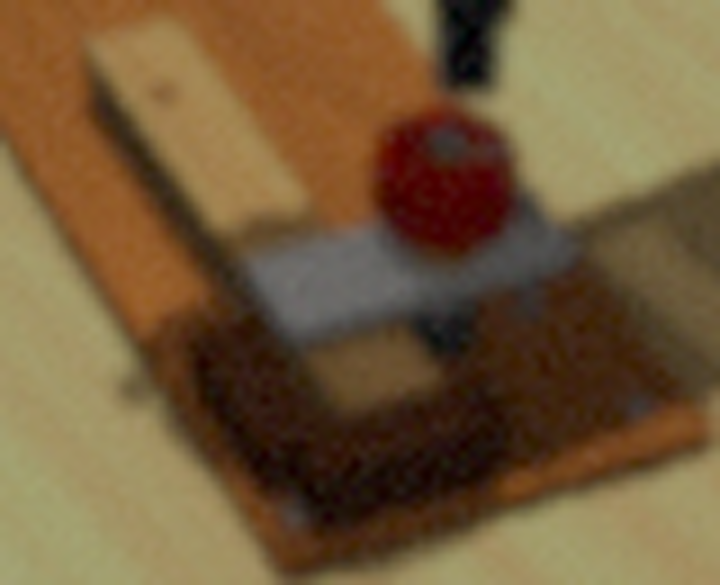

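```bash
python3 - <<'E'
import io,contextlib
with contextlib.redirect_stdout(io.StringIO()):
    from m1 import *
w=pickle.load(open("w8.pkl","rb"))
jt=fit(tp,c,10,cor)[0]
def tojig(p,j): 
    d=np.array(p[:2])-j[:2]; return np.array([d[0]*np.cos(j[2])+d[1]*np.sin(j[2]),-d[0]*np.sin(j[2])+d[1]*np.cos(j[2])])
for p in((492,150),(485,213)): print("rear",tojig(onz(c,*T(*p),38),jt))
crop(w,225,140,415,310,4.2,"pics/w8c.png")
E
```

```text
rear [ 17.97941458 -89.75921371]
rear [-20.22338855 -90.21916204]
```

View pics/w8c.png

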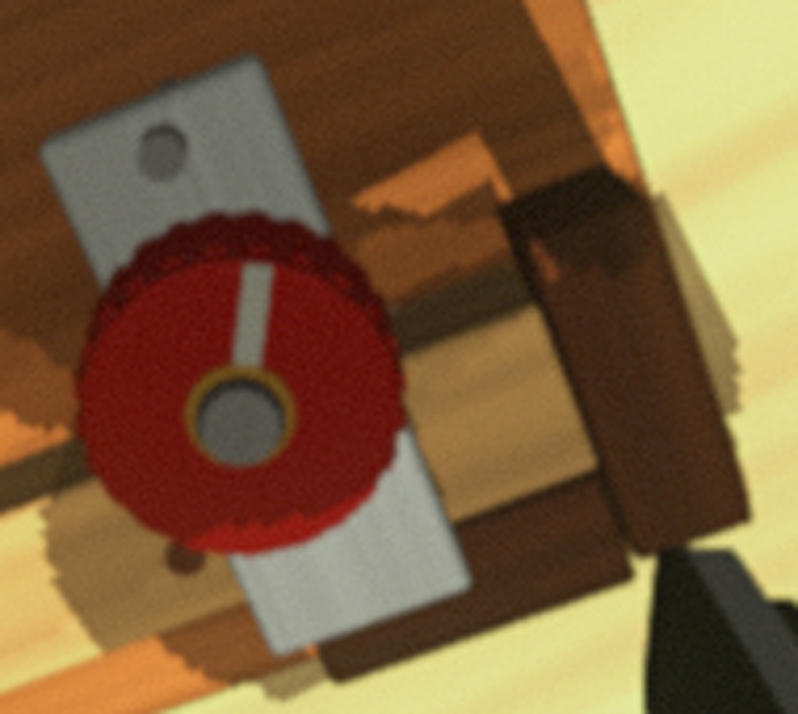

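```bash
python3 - <<'E'
from h import *
import pickle
w=pickle.load(open("w8.pkl","rb"))
k=lambda x,y:(225+(x+.5)/4.2-.5,140+(y+.5)/4.2-.5)
print(onz(w,*k(241,415),92.7),onz(w,*k(240,420),98))
a=onz(w,*k(241,415),92.7);b=onz(w,*k(258,265),92.7)
print(b-a,np.degrees(np.arctan2(b[1]-a[1],b[0]-a[0]))+7.93)
for u in((80,403),): print(np.linalg.norm(onz(w,*k(80,395),92.7)-onz(w,*k(403,395),92.7)))
E
```

```text
[537.03302106 108.03335385  92.7       ] [535.62965111 108.6860966   98.        ]
[-18.47585542  13.62292049   0.        ] 151.5272977271521
46.67695566481235
```

Request:
step_arm([
  [[0.03, -0.01, -0.63], 0],
  [[0, 0, -0.63], 0],
  [[0, 0, -0.63], 0],
  [[0, 0, 0], 0],
])

```text
time_s: 9.25
eef_pos: [534.1, 108.3, 72.0]
ee_rot: [0.68, 0.185, 0.684, -0.186]
force: [0.8, -0.2, 1.2]
grip_width: 1.001
```

Request:
step_arm([
  [[0, 0, 0], 0],
  [[0, 0, 0], 0],
  [[0, 0, 0], 0],
  [[0, 0, 0], 0],
], gripper=1, force=60)

```text
time_s: 9.65
eef_pos: [536.3, 108.3, 76.4]
ee_rot: [0.683, 0.185, 0.682, -0.185]
force: [-3.4, -1.5, 7.3]
grip_width: 0.543
```

```bash
python3 - <<'E'
from h import *
from rig import capture
st(); w=capture("wrist"); cv2.imwrite("pics/w9.png",w["image"]); st()
E
```

```text
t 9.65 pos [536.3 108.3  76.4] yaw_y 59.74 q [-1.500e-02  5.450e-01  1.623e+00 -1.000e-03  9.710e-01 -1.057e+00] F [-3.4 -1.5  7.3] M [-0.392  0.537 -0.05 ] g 0.543
t 9.7 pos [536.3 108.3  76.5] yaw_y 59.74 q [-1.500e-02  5.450e-01  1.623e+00 -1.000e-03  9.710e-01 -1.057e+00] F [-2.9 -2.3  8. ] M [-0.335  0.492  0.031] g 0.546
```

View pics/w9.png

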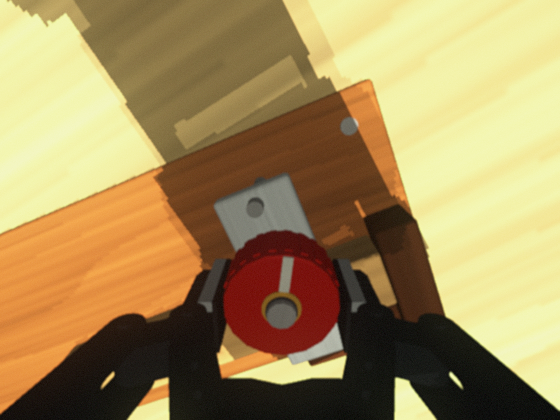

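Request:
step_arm([
  [[0, 0, 0.02], -0.03],
  [[0, 0, -0.005], -0.04],
  [[0, 0, -0.005], -0.04],
  [[0, 0, -0.005], -0.04],
  [[0, 0, 0], 0],
])

```text
time_s: 10.2
eef_pos: [536.4, 108.4, 75.8]
ee_rot: [0.621, 0.339, 0.62, -0.339]
force: [0.7, -1.5, 0.9]
grip_width: 0.54
```

```bash
python3 - <<'E'
from h import *
from rig import capture
st(); w=capture("wrist"); cv2.imwrite("pics/w10.png",w["image"]); st()
E
```

```text
t 10.2 pos [536.4 108.4  75.8] yaw_y 32.67 q [-0.015  0.546  1.624 -0.     0.97  -0.584] F [ 0.7 -1.5  0.9] M [-0.224 -0.176 -0.097] g 0.54
t 10.25 pos [536.4 108.4  75.8] yaw_y 32.88 q [-0.015  0.546  1.624 -0.     0.97  -0.588] F [ 1.2 -2.   1.3] M [-0.305 -0.175 -0.025] g 0.543
```

View pics/w10.png

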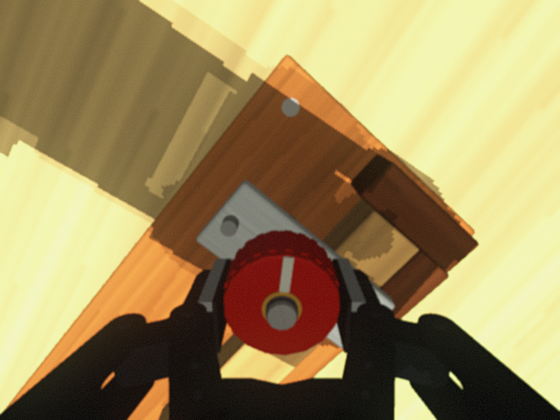

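Request:
step_arm([
  [[0, 0, -0.0056], -0.045],
  [[0, 0, -0.0056], -0.045],
  [[0, 0, -0.0056], -0.045],
  [[0, 0, -0.0056], -0.045],
  [[0, 0, -0.0056], -0.045],
])

```text
time_s: 10.75
eef_pos: [536.7, 108.5, 74.7]
ee_rot: [0.465, 0.534, 0.464, -0.532]
force: [2.6, -1.0, 1.4]
grip_width: 0.546
```

Request:
step_arm([
  [[0, 0, -0.0056], -0.045],
  [[0, 0, -0.0056], -0.045],
  [[0, 0, -0.0056], -0.045],
  [[0, 0, -0.0056], -0.045],
  [[0, 0, -0.0056], -0.045],
])

```text
time_s: 11.25
eef_pos: [536.9, 108.3, 73.6]
ee_rot: [0.252, 0.662, 0.251, -0.66]
force: [4.5, -2.6, 0.6]
grip_width: 0.541
```

```bash
python3 - <<'E'
from h import *
from rig import capture
st(); w=capture("wrist"); cv2.imwrite("pics/w11.png",w["image"]); st()
E
```

```text
t 11.25 pos [536.9 108.3  73.6] yaw_y -48.38 q [-1.500e-02  5.500e-01  1.625e+00 -1.000e-03  9.640e-01  8.300e-01] F [ 4.5 -2.6  0.6] M [-0.473 -0.688  0.136] g 0.541
t 11.3 pos [537.  108.3  73.6] yaw_y -48.79 q [-1.500e-02  5.500e-01  1.625e+00 -1.000e-03  9.640e-01  8.370e-01] F [ 3.8 -3.1  1.4] M [-0.491 -0.801 -0.116] g 0.538
```

View pics/w11.png

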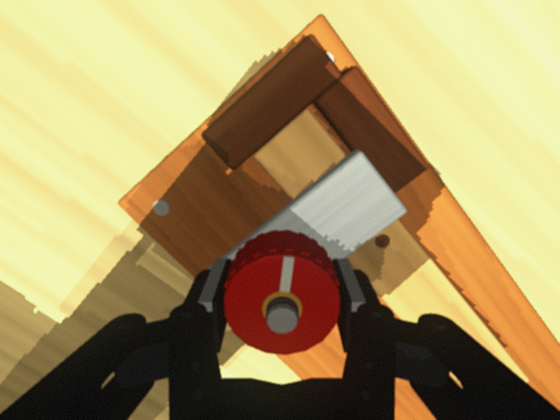

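Request:
step_arm([
  [[0, 0, -0.005], -0.04],
  [[0, 0, -0.005], -0.04],
  [[0, 0, -0.005], -0.04],
  [[0, 0, -0.005], -0.04],
  [[0, 0, 0], 0],
])

```text
time_s: 11.8
eef_pos: [537.0, 108.1, 72.8]
ee_rot: [0.081, 0.704, 0.08, -0.701]
force: [4.3, -3.5, 0.6]
grip_width: 0.542
```

```bash
python3 -c "
from h import *
st()"
```

```text
t 11.8 pos [537.  108.1  72.8] yaw_y -76.93 q [-1.500e-02  5.510e-01  1.625e+00 -1.000e-03  9.620e-01  1.328e+00] F [ 4.3 -3.5  0.6] M [-0.737 -0.784 -0.072] g 0.542
```

Request:
step_arm([
  [[0, 0, -0.0025], -0.02],
  [[0, 0, -0.0025], -0.02],
  [[0, 0, 0], 0],
])

```text
time_s: 12.1
eef_pos: [537.0, 108.0, 72.6]
ee_rot: [0.037, 0.707, 0.036, -0.705]
force: [4.6, -3.8, 0.5]
grip_width: 0.543
```

```bash
python3 -c "
from h import *
st()"
```

```text
t 12.1 pos [537.  108.   72.6] yaw_y -84.03 q [-1.500e-02  5.510e-01  1.625e+00 -1.000e-03  9.620e-01  1.452e+00] F [ 4.6 -3.8  0.5] M [-0.83  -0.785 -0.078] g 0.543
```

Request:
step_arm([
  [[0, 0, -0.0025], -0.02],
  [[0, 0, 0], 0],
])

```text
time_s: 12.3
eef_pos: [537.0, 108.0, 72.5]
ee_rot: [0.015, 0.708, 0.014, -0.706]
force: [5.4, -4.9, 1.3]
grip_width: 0.545
```

```bash
python3 -c "
from h import *
st()"
```

```text
t 12.3 pos [537.  108.   72.5] yaw_y -87.62 q [-1.500e-02  5.510e-01  1.625e+00 -1.000e-03  9.610e-01  1.515e+00] F [ 5.4 -4.9  1.3] M [-0.86  -0.776 -0.06 ] g 0.545
```

Request:
step_arm([
  [[0, 0, -0.0012], -0.01],
  [[0, 0, -0.0012], -0.01],
  [[0, 0, 0], 0],
])

```text
time_s: 12.6
eef_pos: [537.0, 107.9, 72.4]
ee_rot: [-0.007, 0.708, -0.008, -0.706]
force: [4.5, -3.7, 0.8]
grip_width: 0.544
```

```bash
python3 -c "
from h import *
st()"
```

```text
t 12.6 pos [537.  107.9  72.4] yaw_y -91.18 q [-1.500e-02  5.510e-01  1.625e+00 -1.000e-03  9.610e-01  1.577e+00] F [ 4.5 -3.7  0.8] M [-0.875 -0.749 -0.063] g 0.544
```

Request:
step_arm([
  [[0, 0, 0], -0.01],
  [[0, 0, 0], -0.01],
  [[0, 0, 0], 0],
])

```text
time_s: 12.9
eef_pos: [536.3, 108.1, 72.3]
ee_rot: [-0.028, 0.707, -0.029, -0.706]
force: [0.9, -4.9, 3.7]
grip_width: 0.542
```

```bash
python3 -c "
from h import *
st()"
```

```text
t 12.9 pos [536.3 108.1  72.3] yaw_y -94.66 q [-0.015  0.551  1.626 -0.002  0.963  1.639] F [ 0.9 -4.9  3.7] M [-1.004 -0.063  1.052] g 0.542
```

```bash
python3 - <<'E'
from h import *
from rig import capture
import pickle
w=capture("wrist"); pickle.dump(w,open("w12.pkl","wb")); cv2.imwrite("pics/w12.png",w["image"]); st(); crop(w,205,220,365,360,5,"pics/w12c.png")
E
```

```text
t 12.95 pos [536.3 108.1  72.3] yaw_y -94.65 q [-0.015  0.551  1.626 -0.002  0.963  1.638] F [ 1.6 -5.7  4.1] M [-0.95  -0.065  1.01 ] g 0.547
```

View pics/w12.png

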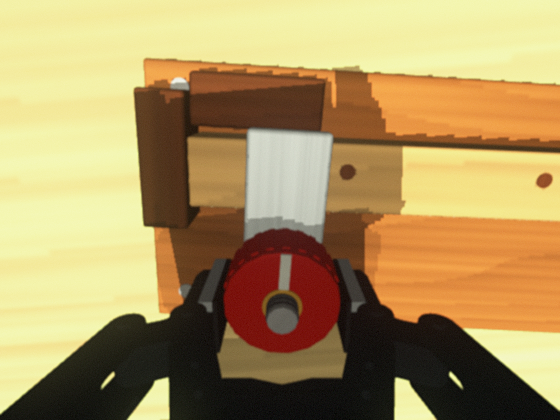

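View pics/w12c.png

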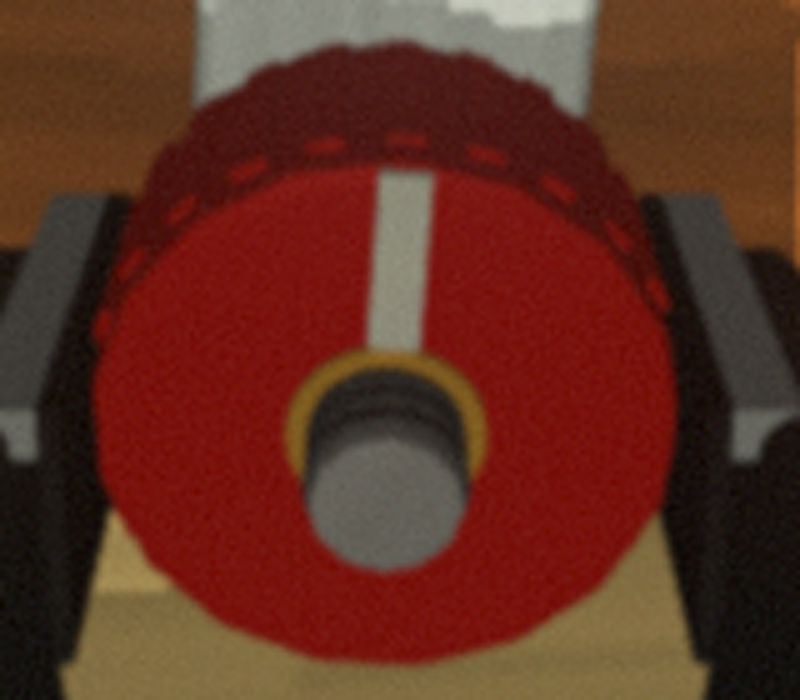

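```bash
cat > ptr.py <<'E'
from h import *
import pickle,sys
def ptr(f,a,b,z=88.5,x0=205,y0=220,s=5.):
    w=pickle.load(open(f,"rb"))
    k=lambda x,y:(x0+(x+.5)/s-.5,y0+(y+.5)/s-.5)
    A=onz(w,*k(*a),z);B=onz(w,*k(*b),z); return A,B,np.degrees(np.arctan2(B[1]-A[1],B[0]-A[0]))+7.93
E
python3 -c "
from ptr import *
print(ptr('w12.pkl',(395,350),(407,172)))
print(ptr('w12.pkl',(390,352),(378,172))) "; python3 - <<'E'
import sys; sys.path.insert(0,'.')
from ptr import *
# left & right edges
print(ptr('w12.pkl',(367,348),(379,172))[2],ptr('w12.pkl',(422,350),(435,173))[2])
E
```

```text
(array([544.24584584, 106.6061332 ,  88.5       ]), array([559.51765451, 104.48558401,  88.5       ]), np.float64(0.02480777968246617))
(array([544.09916849, 107.01148717,  88.5       ]), array([559.69748034, 106.67162163,  88.5       ]), np.float64(6.681802101455599))
-0.3089111133507281 0.007194386225847005
```

Request:
step_arm([
  [[0, 0, 0.0056], 0.045],
  [[0, 0, 0.0056], 0.045],
  [[0, 0, 0.0056], 0.045],
  [[0, 0, 0.0056], 0.045],
  [[0, 0, 0.0056], 0.045],
])

```text
time_s: 13.45
eef_pos: [536.4, 107.9, 73.4]
ee_rot: [0.219, 0.673, 0.218, -0.672]
force: [1.2, -6.4, 4.7]
grip_width: 0.541
```

Request:
step_arm([
  [[0, 0, 0.0056], 0.045],
  [[0, 0, 0.0056], 0.045],
  [[0, 0, 0.0056], 0.045],
  [[0, 0, 0.0056], 0.045],
  [[0, 0, 0.0056], 0.045],
])

```text
time_s: 13.95
eef_pos: [536.5, 107.8, 74.5]
ee_rot: [0.439, 0.556, 0.437, -0.555]
force: [2.1, -7.0, 3.2]
grip_width: 0.538
```

Request:
step_arm([
  [[0, 0, 0.004], 0.03],
  [[0, 0, 0.003], 0.022],
  [[0, 0, 0], 0],
  [[0, 0, 0], 0],
])

```text
time_s: 14.35
eef_pos: [536.6, 107.8, 74.8]
ee_rot: [0.481, 0.519, 0.479, -0.519]
force: [3.4, -6.9, 3.9]
grip_width: 0.54
```

```bash
python3 - <<'E'
from h import *
from rig import capture
import pickle
st(); w=capture("wrist"); pickle.dump(w,open("w13.pkl","wb")); cv2.imwrite("pics/w13.png",w["image"]); st(); crop(w,205,220,365,360,5,"pics/w13c.png")
s=capture("scene"); crop(s,210,170,325,275,6.5,"pics/s13.png")
E
```

```text
t 14.35 pos [536.6 107.8  74.8] yaw_y -4.42 q [-0.015  0.548  1.624 -0.002  0.967  0.063] F [ 3.4 -6.9  3.9] M [-1.22  -0.41   0.044] g 0.54
t 14.4 pos [536.6 107.8  74.8] yaw_y -4.43 q [-0.015  0.548  1.624 -0.002  0.967  0.063] F [ 3.3 -7.   2.7] M [-1.249 -0.412  0.015] g 0.542
```

View pics/w13.png

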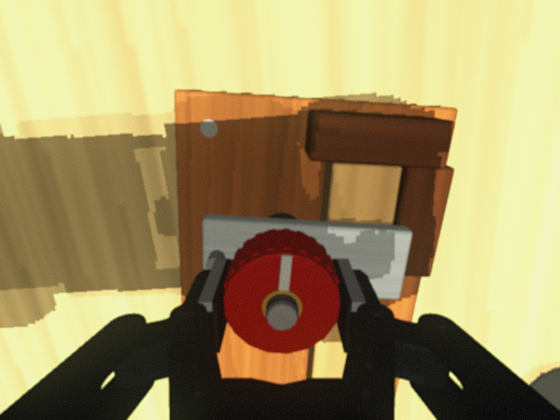

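View pics/w13c.png

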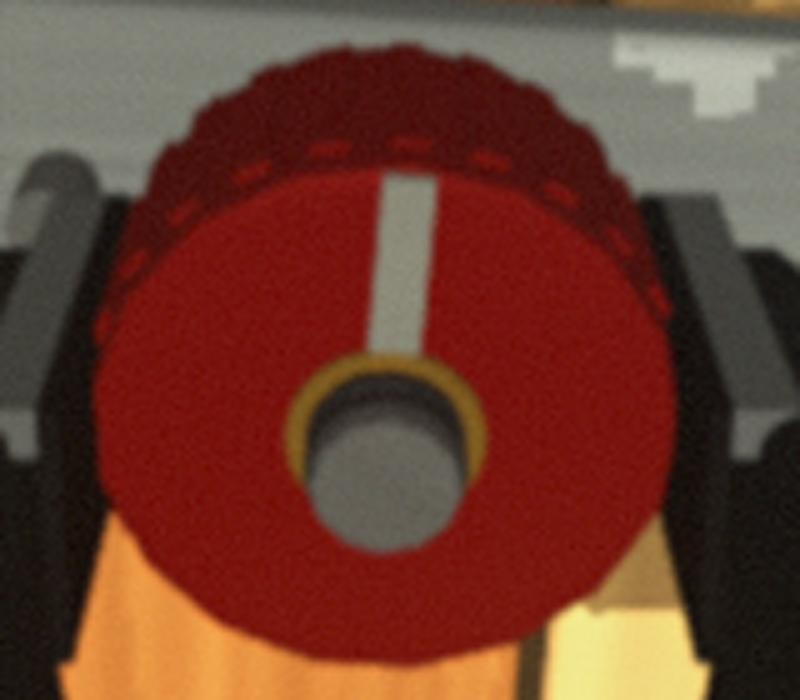

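View pics/s13.png

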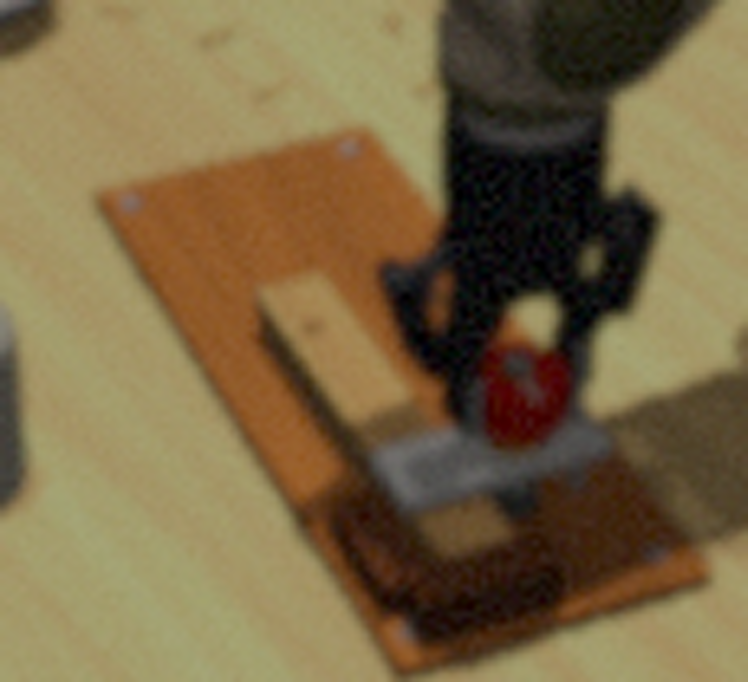

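```bash
python3 - <<'E'
from ptr import *
for a,b in(((395,354),(410,176)),((368,351),(384,174)),((422,355),(437,177))): print(ptr('w13.pkl',a,b,z=91)[2])
from rig import capture
t=capture("top"); crop(t,215,170,355,250,5.6,"pics/t13.png"); cv2.imwrite("pics/t13f.png",t["image"])
E
```

```text
89.4335933607727
88.84076617307787
89.72043099800308
```

View pics/t13f.png

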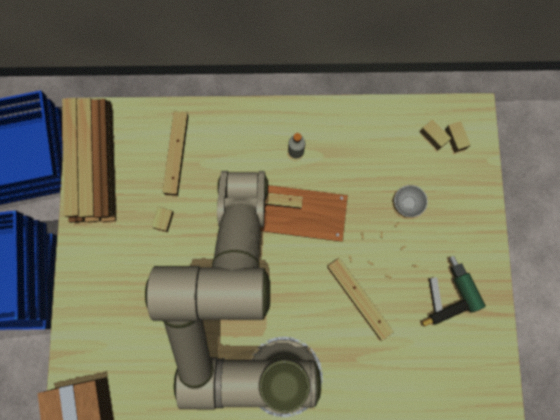

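```bash
python3 - <<'E'
from rig import ticket
from h import *
st(); print(ticket.finish_job())
E
```

```text
t 14.5 pos [536.6 107.8  74.8] yaw_y -4.43 q [-0.015  0.548  1.624 -0.002  0.967  0.063] F [ 2.7 -7.2  2.5] M [-1.24  -0.411  0.032] g 0.541
the job is handed in; nothing more can be done
None
```

I've handed the job in at 14.5 s of the 54 s. The batten is home, and the nut is backed off a quarter turn from bottomed and still gripped at about 60 N.

- **Batten:** I gripped it, turned it parallel to the jig and slid it under the bar. I pressed it against the fence and the stop with about 12–18 N, then let go. Afterwards the overhead picture put its rear end at jig y −90, where it belongs at home, and the wrist picture showed no gap at the stop or the fence.
- **Nut:** I screwed it down from about 151° until it bottomed. The wrist torque jumped to about 1 N m and the pointer read about 0°. I then backed it off: the tool turned 90.2° and the pointer read about 89–90°.
- **Last checks:** The glue bottle, offcut and dish were in the same places as in the first overhead picture. The only force left on the tool is about 8 N, mostly sideways.
- **Disagreement:** The cameras' estimates of the jig position differed by 3–6 mm. I relied on contact at the stop and fence and on the wrist view of the nut instead.

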